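Fetch the red-capped jar from behind the cup and mill into the spice carousel

TASK

First move the green cup and the pepper mill from the front of the lower glass shelf onto the cork mat, both standing upright, so the jars behind them can be reached. Then, while both are still on the mat, take the red-capped jar and set it gently, without dropping it, upright in the empty red-floored seat of the spice carousel; finally stand the cup back wholly on its green coaster and the mill wholly on its blue coaster. Leave the blue-capped jar and the yellow spoon where they are, and knock nothing over.

Things in the scene. Friction and masses are not known exactly. Their poses are not given: they have to be found in the camera images.
- cup: Loose green plastic cup, empty and open at the top, 105 mm tall, round, 62 mm across at the rim and narrower towards the foot, wall 3 mm; 90 g give or take a third. Origin: centre of its underside, z up its axis. At the start it stands on the green coaster; it can be gripped from outside across the rim, or by one wall.
- mill: Loose dark wooden pepper mill with a small steel button on top, 130 mm tall in all, round; foot 48 mm across, waist 34 mm across at 50 to 60 mm up, straight head 44 mm across from 78 to 112 mm up. About 180 g. Origin: centre of its underside, z up its axis. At the start it stands on the blue coaster.
- red_jar: Loose small closed glass jar, round: clear glass 38 mm across up to 46 mm, red cap 40 mm across from 46 to 62 mm up (the top); about 90 g. Origin: centre of its underside, z up. Starts on the lower glass shelf (top 45 mm above the counter), about 65 mm behind the row of coasters, beside the blue-capped jar (which of the two is on the left varies).
- blue_jar: Bystander, loose: the same jar with a blue cap, about 68 mm (centre to centre) beside the red-capped one, the line between the two parallel to the line between the coasters. To be left alone. Origin: centre of its underside.
- seat (a point): The one empty place of the white spice carousel: ring 64 mm outside, 56 inside, 8 high, red floor. Origin: centre at floor level (27 mm above counter); x points outward from the carousel's centre, 72 mm off. The turntable (212 mm wide, any angle) turns with slight friction. Its other 4 places, 72 deg apart, hold fixed silver-capped jars (40 mm across, tops at 89 mm); centre post with ball, top 102 mm.
- green_coaster: Home of the cup: fixed green disc on the lower glass shelf, 72 mm across, 4 mm thick. Origin: centre of its underside (on the glass, 45 mm above the counter), z up; its x axis points to the back of the shelf, away from the robot. It lies 100 mm beside the blue coaster; which is on the left varies.
- blue_coaster: Home of the pepper mill: fixed blue disc on the lower glass shelf, 72 mm across, 4 mm thick; origin and axes as for the green coaster. The upper glass shelf (top 115 mm above the counter) begins 150 mm behind the row of coasters; a steel saucepan lid with a black knob lies on it (top 157 mm above the counter).
- mat: The side area: fixed cork mat, flat on the counter, 210 mm along its x, 160 mm along its y, 5 mm thick. Origin: centre of its underside, z up. It lies on one side of the shelf, the carousel on the other; which is which varies.
- spoon: Bystander, loose: yellow silicone spoon, 200 mm long, lying on the counter in front of the shelf. To be left alone. Origin: about the middle of its underside, x along its length.

How it is judged:
By the outcome, as a careful person would: the job done as asked, in the order asked, and still so for the second after the job is handed in, with the robot touching nothing.
It also fails if it takes over 109 s, if anything falls off the work surface, if the arm or the gripper's body presses on something with over 40 N, if the wrist force passes 120 N, or if a joint passes its speed limit or range.

ROBOT

A 6-joint arm with a two-finger parallel gripper is mounted at the origin on the work surface. World frame = base frame: x ahead of the robot, y to its left, z up, the work surface at z = 0. Lengths are in m, angles in rad, forces in N, time in s.
With the tool pointing down it reaches from about 0.25 to 0.775 m from the base axis. Payload 4 kg.
Tool frame: the origin (TCP) lies on the centre line of the jaws, within the pads' length; the fingertips stand 17 mm ahead of it and the grasp point (between the pads) lies 2 mm behind it; z points along the fingers, y is the line along which they close (so a half turn about z gives the same grasp; the last joint's range is limited). The gripper opens to 94 mm and grips with 3 to 60 N. Pads are 16 mm wide; open, the fingers measure 119 mm over their backs; the gripper's body (75 mm by 177 mm) begins 78 mm behind the grasp point.
Start: joints at [1.096, 0.087, 1.371, -0, 1.684, -0.103], TCP at [0.2, 0.512, 0.223] pointing down, gripper open.
Joint ranges: [-3.1, 3.1], [-0.76, 2.03], [0.27, 2.55], [-1.08, 4.22], [0.17, 2.65], [-2.57, 2.57]. Speed limits (rad/s): [2.79, 2.79, 3.14, 3.14, 3.14, 3.14].

INTERFACE

Orientations are given as [roll, pitch, yaw] about the fixed x, y, z axes, in that order (R = Rz(yaw) Ry(pitch) Rx(roll)).
In Python, from bench import robot gives the robot as it stands.
- The arm moves only by the tool servo_tool, never from a script. Its argument "plan" is a list of rows, each a list of 7 numbers: the shift along the tool's x, y, z normalised to -1 to 1, where 1 is 0.1 m, then the turn, a rotation vector about the tool's x, y, z normalised to -1 to 1, where 1 is pi/2 rad, then the finger opening in mm, from 0 to 94. In form: [[x, y, z, ax, ay, az, gripper], ...]. A call has 1 to 12 rows; each row is the pose to reach, as a shift and turn from the pose commanded when the call began, along the tool's axes at that moment; what a row does not reach only later rows make up. A row lasts 1/12 s, in which the tool goes at most 41.7 mm and 7.16 degrees, less where a joint would pass 70% of its speed; a pose out of reach is approached as far as the arm can. A call with a number of a shift or a turn outside -1 to 1 is refused whole. A call with a gripper value outside its range is refused whole. The fingers move at their own pace and stop on an object; the grip force is fixed at half the most. Time passes only in rows, so rows that repeat a pose let the fingers close. It gives the time, the measured TCP pose, the force, the opening and the grip force at its end, in the units of the state.
- robot.get_obs(): the state, without advancing time (a new reading comes with each control period).
- robot.snapshot(name): name is "scene" or "top" or "wrist"; returns the picture (420x560x3 uint8, red, green, blue); there is no depth.
- robot.camera_params(name): a dict with "camera_matrix" (3x3 intrinsics, pixels), "rvec" (rotation vector, rad) and "tvec" (3), from world to camera coordinates, as OpenCV has them; the wrist camera has in their place "tool_from_camera" (4x4, takes a point from camera to tool coordinates, whose origin is the TCP and whose axes are the flange's). Camera axes: x right, y down, z forward; pixel columns grow to the right and rows downward; lengths in m; the calibration is good to about 2 mm. A picture is of the moment at which its call begins: read the wrist's pose just before it. camera_params takes no time and is no camera call.
- robot.close_job(): hands the job in; it is judged then, once.
Trained networks look in the newest picture that a camera, given by its name, has taken for a name from the list of things; names that differ only in an ending like _2 or _b are one class to them, and where a whole thing is asked for, a point or a joint stands for the part that bears it (a point fixed in the world has none). Each returns a list of dicts, best first, with "conf" (0 to 1); they miss things now and then, are a little off and sometimes report something else, mostly with a low value. They report only what shows in the picture. A call takes as long as a camera call.
- robot.find_in(thing, camera): "extent" ([centre column, centre row, width, height] in pixels, round what is visible of it).
The state is a dict: "time": time; "joint_positions": joint angles; "qvel": joint speeds; "joint_torque": joint torques, N m; "tool_pos": TCP position; "ee_rot": TCP orientation; "wrist_force": force on the tool from outside, world axes, zero at the start; "wrist_torque": the same for the moment, N m; "width": finger opening in m; "finger_force": force on a finger pad.
Only numpy, scipy, OpenCV 4.12 (cv2) and the standard library are available. Lean on these libraries where they do the work, as an engineer would, in place of code of your own. Each camera call takes 0.05 s, during which the arm holds its last target. There are 200 camera calls.

## Working session

There is one attempt and no reset: what is moved stays moved. The work goes in short steps, Python scripts to look and compute and a tool call to move; the robot and the scene stay as the last step left them, time stands still between calls to the robot, and variables do not carry over. Pictures are saved under pics/ and viewed, at most 14 in all, crops included, and the job is handed in when it is done.

Besides the shell and the picture viewer there is one more tool, called as name(argument=value, ...), one argument or row to a line, values as JSON. servo_tool: Moves the arm, as the interface text tells. Scaled input: -1 to 1 covers 0.1 m each way for a shift and pi/2 rad each way for a turn. Its arguments: {"type":"object","properties":{"plan":{"type":"array","items":{"type":"array","items":{"type":"number"}}}},"required":["plan"]}

```bash
mkdir -p pics; ls; python3 - <<'E'
from bench import robot
import cv2,numpy as np
o=robot.get_obs();print({k:np.round(v,3).tolist() for k,v in o.items()})
for n in("scene","top"):
    im=robot.snapshot(n);cv2.imwrite(f"pics/{n}0.png",im[:,:,::-1])
    p=robot.camera_params(n);R=cv2.Rodrigues(np.array(p["rvec"]))[0];print(n,np.round(p["camera_matrix"],1).tolist(),(-R.T@np.array(p["tvec"]).ravel()).round(3),R.round(2).tolist())
    for t in["cup","mill","red_jar","blue_jar","seat","green_coaster","blue_coaster","mat","spoon"]:
        print(t,[(np.round(d["extent"]).tolist(),round(d["conf"],2)) for d in robot.find_in(t,n)[:2]])
print(robot.camera_params("wrist"))
E
```

```text
pics
{'time': 0.0, 'joint_positions': [1.096, 0.088, 1.372, -0.0, 1.684, -0.103], 'qvel': [0.002, 0.001, -0.0, 0.001, 0.001, 0.0], 'joint_torque': [-0.0, -34.018, -30.243, 0.072, 0.033, -0.0], 'tool_pos': [0.2, 0.512, 0.221], 'ee_rot': [-3.139, -0.0, 2.77], 'wrist_force': [0.751, 0.131, 0.341], 'wrist_torque': [-0.037, 0.023, 0.001], 'finger_force': 0.0, 'width': 0.094}
scene [[541.6, 0.0, 277.8], [0.0, 541.6, 200.1], [0.0, 0.0, 1.0]] [ 1.274 -0.259  0.75 ] [[0.29, 0.96, 0.01], [0.62, -0.18, -0.76], [-0.73, 0.22, -0.65]]
cup [([354.0, 204.0, 34.0, 61.0], 0.64)]
mill [([296.0, 214.0, 26.0, 73.0], 0.91)]
red_jar []
blue_jar []
seat [([140.0, 221.0, 109.0, 98.0], 0.82), ([412.0, 187.0, 108.0, 66.0], 0.66)]
green_coaster [([290.0, 239.0, 26.0, 25.0], 0.62), ([345.0, 229.0, 36.0, 21.0], 0.5)]
blue_coaster [([288.0, 238.0, 29.0, 22.0], 0.66)]
mat [([412.0, 189.0, 108.0, 65.0], 0.68)]
spoon [([270.0, 183.0, 88.0, 22.0], 0.77)]
top [[458.7, 0.0, 279.9], [0.0, 458.7, 199.7], [0.0, 0.0, 1.0]] [0.44  0.011 0.858] [[-0.01, -1.0, -0.0], [-0.99, 0.01, -0.13], [0.13, 0.0, -0.99]]
cup [([230.0, 165.
[... 219 characters left out ...]
oaster [([292.0, 177.0, 43.0, 33.0], 0.76)]
mat [([122.0, 255.0, 93.0, 116.0], 0.84), ([292.0, 165.0, 30.0, 39.0], 0.68)]
spoon [([287.0, 290.0, 112.0, 30.0], 0.77)]
{'camera_matrix': array([[320.55795603,   0.        , 276.65110268],
       [  0.        , 320.55795603, 212.66684744],
       [  0.        ,   0.        ,   1.        ]]), 'tool_from_camera': array([[ 7.14598635e-04, -9.58355603e-01, -2.85576657e-01,
         8.22263036e-02],
       [ 9.99999593e-01,  5.27608885e-04,  7.31717414e-04,
         7.66224305e-04],
       [-5.50572703e-04, -2.85577063e-01,  9.58355590e-01,
        -1.63010423e-01],
       [ 0.00000000e+00,  0.00000000e+00,  0.00000000e+00,
         1.00000000e+00]])}
```

View pics/top0.png

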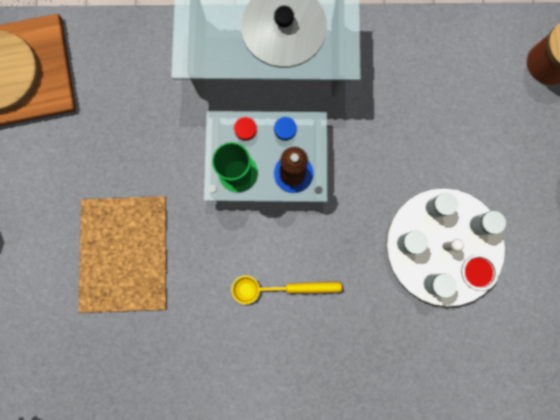

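View pics/scene0.png

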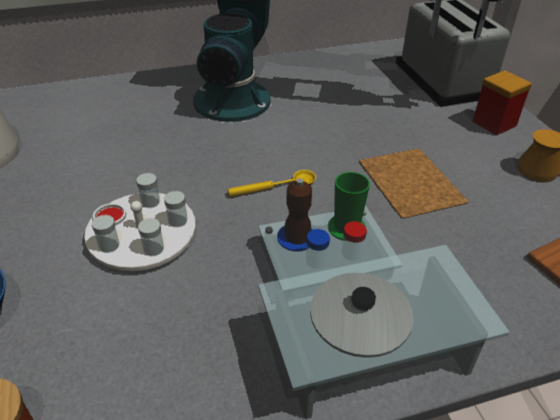

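The top view shows the cup rim near (232,161), the mill button near (294,157), the red cap at (246,128), the blue cap at (285,128), the seat at (479,272) and the mat from (80,197) to (167,312). In the scene view the cup rim is near (351,182), the mill button at (299,181), the red cap at (355,231) and the seat at (110,214).

```bash
cat > h.py <<'E'
import numpy as np,cv2
from bench import robot
from scipy.spatial.transform import Rotation as Ro
def cam(n,o=None):
    """K, R (world->cam), camera centre"""
    p=robot.camera_params(n);K=np.array(p["camera_matrix"])
    if n=="wrist":
        T=np.eye(4);T[:3,:3]=Ro.from_euler("xyz",o["ee_rot"]).as_matrix();T[:3,3]=o["tool_pos"]
        T=T@np.array(p["tool_from_camera"]);return K,T[:3,:3].T,T[:3,3]
    R=cv2.Rodrigues(np.array(p["rvec"]))[0];return K,R,-R.T@np.array(p["tvec"]).ravel()
def ray(c,px):
    d=c[1].T@np.linalg.inv(c[0])@np.array([px[0],px[1],1.]);return d/np.linalg.norm(d)
def onz(c,px,z):
    d=ray(c,px);return c[2]+d*(z-c[2][2])/d[2]
def tri(obs):
    A=np.zeros((3,3));b=np.zeros(3);
    for c,px in obs:
        d=ray(c,px);P=np.eye(3)-np.outer(d,d);A+=P;b+=P@c[2]
    x=np.linalg.solve(A,b);return x,[round(1e3*np.linalg.norm(np.cross(x-c[2],ray(c,px))),1) for c,px in obs]
def proj(c,X):
    v=c[0]@(c[1]@(np.asarray(X)-c[2]));return v[:2]/v[2]
def blobs(im,name,minA=30):
    h=cv2.cvtColor(im,cv2.COLOR_RGB2HSV).astype(int);H,S,V=h[...,0],h[...,1],h[...,2]
    m={"red":((H<6)|(H>174))&(S>180)&(V>110),"blue":(H>105)&(H<125)&(S>170)&(V>90),"green":(H>50)&(H<75)&(S>150)&(V>40),
       "cork":(H>8)&(H<20)&(S>100)&(V>100)}[name].astype(np.uint8)
    n,l,s,c=cv2.connectedComponentsWithStats(m)
    return [(c[i].round(1).tolist(),s[i].tolist(),l==i) for i in range(1,n) if s[i][4]>=minA]
E
python3 - <<'E'
from h import *
for n in("top","scene"):
    im=cv2.imread(f"pics/{n}0.png")[:,:,::-1].copy();c=cam(n)
    for k in("red","blue","green","cork"):
        for b in blobs(im,k,40 if k!="cork" else 1500):
            print(n,k,b[0],b[1],onz(c,b[0],{"cork":.005,"red":.107,"blue":.107,"green":.05}[k]).round(3)[:2])
            if k=="cork": print(cv2.minAreaRect(np.argwhere(b[2])[:,::-1].astype(np.float32)))
t,s=cam("top"),cam("scene")
print("rim",tri([(t,(232,161)),(s,(351,182))]),"mill",tri([(t,(294.5,157)),(s,(299,181))]))
print("red",tri([(t,(245.5,128)),(s,(355,230))]),"blue",tri([(t,(285.5,128)),(s,(318,238))]),"seat",tri([(t,(479,272)),(s,(110,214))]))
print("seat z27",onz(t,(479,272),.027), "carousel",onz(t,(457,246),.1),"lid knob",onz(t,(284,15),.157))
E
cd pics; python3 - <<'E'
import cv2,numpy as np
a=cv2.imread("top0.png")[100:215,190:340];b=cv2.imread("scene0.png")[160:270,250:400]
f=lambda x:cv2.resize(x,(780,290*2 if 0 else int(780/x.shape[1]*x.shape[0])),interpolation=3)
cv2.imwrite("c1.png",f(a))
E
```

```text
top red [245.0, 128.2] [235, 118, 21, 21, 355] [0.662 0.069]
top red [478.6, 271.7] [466, 258, 26, 28, 579] [ 0.42  -0.309]
top blue [284.9, 128.1] [275, 118, 21, 22, 365] [0.661 0.002]
top blue [281.9, 180.0] [275, 162, 23, 30, 189] [0.573 0.008]
top blue [307.4, 176.5] [300, 163, 13, 28, 135] [ 0.578 -0.035]
top green [234.1, 167.5] [213, 143, 44, 49, 1474] [0.606 0.093]
top cork [33.2, 67.5] [0, 14, 73, 110, 6035] [0.818 0.491]
((29.157108306884766, 68.07640075683594), (99.29683685302734, 74.88052368164062), 80.94210815429688)
top cork [122.4, 254.4] [79, 197, 87, 116, 9721] [0.453 0.303]
((121.99999237060547, 254.5), (114.99998474121094, 85.99998474121094), 90.0)
scene red [112.5, 212.4] [98, 208, 25, 12, 151] [ 0.504 -0.328]
scene red [355.0, 228.9] [344, 222, 22, 15, 260] [0.664 0.069]
scene blue [317.7, 236.7] [307, 229, 22, 16, 274] [0.664 0.001]
scene blue [291.7, 244.8] [278, 237, 29, 13, 156] [ 0.67  -0.048]
scene green [349.7, 185.5] [336, 173, 33, 21, 128] [0.487 0.139]
scene green [337.3, 234.2] [331, 231, 12, 8, 55] [0.614 0.061]
scene cork [412.4, 182.4] [360, 148, 108, 70, 4181] [0.465 0.302]
((413.52886962890625, 180.97811889648438), (98.09063720703125, 62.269805908203125), 52.85331344604492)
rim (array([0.59512817, 0.08569981, 0.15393328]), [np.float64(0.1), np.float64(0.1)]) mill (array([ 0.59519944, -0.01180824,  0.1778043 ]), [np.float64(0.4), np.float64(0.4)])
red (array([0.66339367, 0.06914735, 0.10364713]), [np.float64(0.6), np.float64(0.6)]) blue (array([0.66308288, 0.00129834, 0.10274514]), [np.float64(0.5), np.float64(0.5)]) seat (array([ 0.41716898, -0.34154047,  0.03209691]), [np.float64(0.3), np.float64(0.3)])
seat z27 [ 0.41695728 -0.34402552  0.027     ] carousel [ 0.46144924 -0.27947523  0.1       ] lid knob [0.8366589  0.00218348 0.157     ]
```

View pics/c1.png

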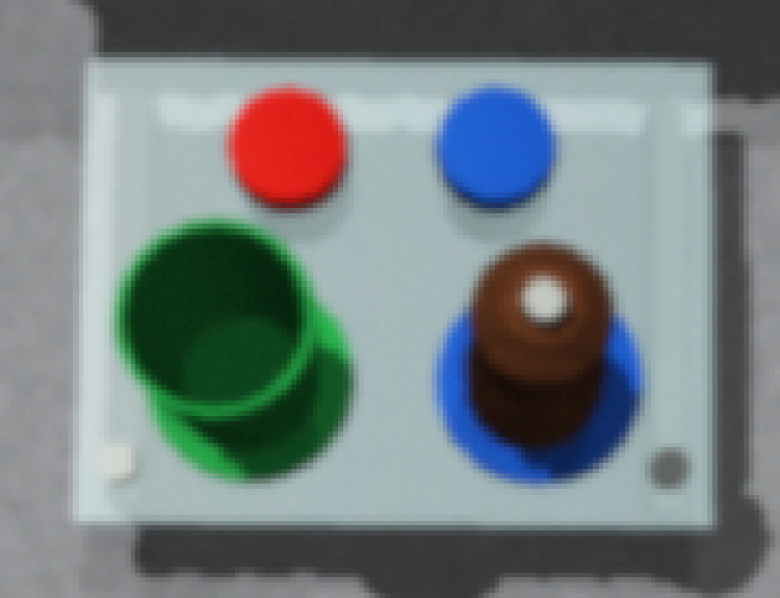

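The crop shows the cup rim centred near (231,161), the mill button at (294.4,157), the green coaster centred near (237.7,172) and the blue one near (293.8,172.7). Measured heights (rim 0.154, button 0.178, cap tops 0.103) agree with the text.

I start by turning so that the fingers close along world x.

servo_tool(
  plan=[
    [-0.7,-0.69,0,0,0,0.763,94],
    [-0.7,-0.69,0,0,0,0.763,94],
    [-0.7,-0.69,0,0,0,0.763,94],
    [-0.7,-0.69,0,0,0,0.763,94],
    [-0.7,-0.69,0,0,0,0.763,94],
    [-0.7,-0.69,0,0,0,0.763,94],
    [-0.7,-0.69,0,0,0,0.763,94],
    [-0.7,-0.69,0,0,0,0.763,94],
    [-0.7,-0.69,0,0,0,0.763,94],
    [-0.7,-0.69,0,0,0,0.763,94],
    [-0.7,-0.69,0,0,0,0.763,94],
  ],
)

```text
time: 1.92
tool_pos: [0.24, 0.4227, 0.2226]
ee_rot: [3.141, -0.0, 1.57]
wrist_force: [0.3, -0.0, -0.5]
width: 0.0939
finger_force: 0.0
```

servo_tool(
  plan=[
    [-1,1,0,0,0,0,94],
    [-1,1,0,0,0,0,94],
    [-1,1,0,0,0,0,94],
    [-1,1,0,0,0,0,94],
    [-1,1,0,0,0,0,94],
  ],
)

```text
time: 2.33
tool_pos: [0.3423, 0.3204, 0.2225]
ee_rot: [3.141, 0.001, 1.568]
wrist_force: [-0.8, 0.3, -0.6]
width: 0.0938
finger_force: 0.0
```

servo_tool(
  plan=[
    [-1,1,0,0,0,0,94],
    [-1,1,0,0,0,0,94],
    [-1,1,0,0,0,0,94],
    [-1,1,0,0,0,0,94],
    [-1,1,0,0,0,0,94],
  ],
)

```text
time: 2.75
tool_pos: [0.4418, 0.2212, 0.2221]
ee_rot: [-3.142, 0.001, 1.569]
wrist_force: [-0.4, 0.9, -0.0]
width: 0.0938
finger_force: 0.0
```

servo_tool(
  plan=[
    [-1,1,0,0,0,0,94],
    [-1,1,0,0,0,0,94],
    [-1,1,0,0,0,0,94],
    [-1,1,0,0,0,0,94],
    [-1,1,0,0,0,0,94],
  ],
)

```text
time: 3.17
tool_pos: [0.5413, 0.122, 0.2217]
ee_rot: [-3.141, -0.0, 1.569]
wrist_force: [-0.0, 0.6, 0.5]
width: 0.0938
finger_force: 0.0
```

```bash
python3 - <<'E'
from h import *
o=robot.get_obs();im=robot.snapshot("wrist");cv2.imwrite("pics/w1.png",im[:,:,::-1])
c=cam("wrist",o);t=cam("top");print(o["tool_pos"],o["time"])
for k in("red","blue","green"):
    for b in blobs(im,k,100): print(k,b[0],b[1],onz(c,b[0],.107).round(4),onz(c,b[0],.049).round(4))
print("coasters top",onz(t,(237.5,171.8),.049),onz(t,(293.6,172.4),.049))
print("rim expected px",proj(c,[.595,.087,.154]),"mill",proj(c,[.595,-.012,.178]))
E
```

```text
[0.5413458  0.12195608 0.22169597] 3.1667
red [406.4, 263.7] [386, 247, 38, 37, 946] [0.6659 0.0726 0.107 ] [0.6916 0.0448 0.049 ]
blue [299.8, 297.2] [292, 285, 19, 30, 215] [0.5655 0.0367 0.107 ] [0.5702 0.0014 0.049 ]
green [331.4, 251.9] [294, 198, 81, 109, 4035] [0.5942 0.0847 0.107 ] [0.6049 0.0595 0.049 ]
coasters top [0.59848268 0.08699501 0.049     ] [ 0.59658445 -0.0136883   0.049     ]
rim expected px [342.26789397 273.02410589] mill [341.04469604 397.23251678]
```

View pics/w1.png

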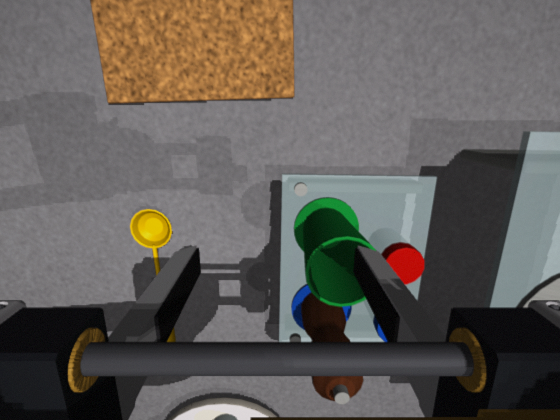

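The wrist view shows the cup rim at about (341,270), the mill button at (342,397) and the red cap at (406,264), all where they were predicted.

servo_tool(
  plan=[
    [-0.35,0.54,0,0,0,0,94],
    [-0.35,0.54,0,0,0,0,94],
    [-0.35,0.54,0,0,0,0,94],
    [-0.35,0.54,0.3,0,0,0,94],
    [-0.35,0.54,0.6,0,0,0,94],
    [-0.35,0.54,0.8,0,0,0,94],
    [-0.35,0.54,0.8,0,0,0,94],
    [-0.35,0.54,0.8,0,0,0,94],
    [-0.35,0.54,0.8,0,0,0,50],
    [-0.35,0.54,0.8,0,0,0,50],
    [-0.35,0.54,0.8,0,0,0,50],
    [-0.35,0.54,0.8,0,0,0,50],
  ],
)

```text
time: 4.22
tool_pos: [0.5949, 0.0882, 0.1444]
ee_rot: [3.139, -0.0, 1.571]
wrist_force: [0.5, -0.3, -0.3]
width: 0.0704
finger_force: 0.0
```

servo_tool(
  plan=[
    [0,0,0,0,0,0,40],
    [0,0,0,0,0,0,40],
    [0,0,0,0,0,0,40],
    [0,0,0,0,0,0,40],
  ],
)

```text
time: 4.55
tool_pos: [0.5947, 0.0879, 0.1435]
ee_rot: [3.14, -0.0, 1.571]
wrist_force: [0.0, 0.4, 4.5]
width: 0.0615
finger_force: 30.0
```

servo_tool(
  plan=[
    [0,0,-0.2,0,0,0,40],
    [0,0,-0.4,0,0,0,40],
    [0,0,-0.6,0,0,0,40],
    [0.2,-0.2,-0.6,0,0,0,40],
    [0.4,-0.4,-0.6,0,0,0,40],
    [0.7,-0.7,-0.6,0,0,0,40],
    [1,-1,-0.6,0,0,0,40],
    [1,-1,-0.6,0,0,0,40],
  ],
)

```text
time: 5.22
tool_pos: [0.4893, 0.192, 0.2019]
ee_rot: [-3.137, -0.003, 1.577]
wrist_force: [0.5, -0.5, -1.8]
width: 0.0616
finger_force: 30.0
```

servo_tool(
  plan=[
    [0.3,-0.3,0,0,0,0,40],
    [0.6,-0.6,0,0,0,0,40],
    [0.9,-0.9,0,0,0,0,40],
    [1,-0.95,0,0,0,0,40],
    [1,-0.95,0,0,0,0,40],
    [1,-0.95,0,0,0,0,40],
  ],
)

```text
time: 5.72
tool_pos: [0.3988, 0.2878, 0.2019]
ee_rot: [-3.141, 0.001, 1.573]
wrist_force: [-0.4, 0.1, -1.1]
width: 0.0611
finger_force: 30.0
```

servo_tool(
  plan=[
    [0.1,0,0.2,0,0,0,40],
    [0.1,0,0.4,0,0,0,40],
    [0.1,0,0.6,0,0,0,40],
    [0.1,0,0.8,0,0,0,40],
    [0.1,0,0.9,0,0,0,40],
    [0.1,0,0.9,0,0,0,40],
    [0.1,0,0.9,0,0,0,40],
  ],
)

```text
time: 6.3
tool_pos: [0.3996, 0.2969, 0.1122]
ee_rot: [-3.141, 0.001, 1.57]
wrist_force: [0.3, 0.2, -0.2]
width: 0.0615
finger_force: 30.0
```

servo_tool(
  plan=[
    [0,0,0.04,0,0,0,40],
    [0,0,0.08,0,0,0,40],
    [0,0,0.11,0,0,0,40],
    [0,0,0.12,0,0,0,40],
    [0,0,0.12,0,0,0,40],
    [0,0,0.12,0,0,0,40],
  ],
)

```text
time: 6.8
tool_pos: [0.3991, 0.2979, 0.1007]
ee_rot: [3.141, -0.0, 1.571]
wrist_force: [-0.4, -0.1, -1.1]
width: 0.0614
finger_force: 30.0
```

servo_tool(
  plan=[
    [0,0,0.01,0,0,0,40],
    [0,0,0.01,0,0,0,40],
    [0,0,0.01,0,0,0,70],
    [0,0,0.01,0,0,0,90],
    [0,0,0.01,0,0,0,94],
    [0,0,0.01,0,0,0,94],
    [0,0,0.01,0,0,0,94],
    [0,0,-0.2,0,0,0,94],
    [0,0,-0.5,0,0,0,94],
    [0,0,-1,0,0,0,94],
    [0,0,-1,0,0,0,94],
    [0,0,-1,0,0,0,94],
  ],
)

```text
time: 7.8
tool_pos: [0.4011, 0.299, 0.2052]
ee_rot: [3.133, -0.005, 1.571]
wrist_force: [-0.4, 0.6, -0.8]
width: 0.0938
finger_force: 0.0
```

servo_tool(
  plan=[
    [-1,1,-0.25,0,0,0,94],
    [-1,1,-0.25,0,0,0,94],
    [-1,1,-0.25,0,0,0,94],
    [-1,1,-0.25,0,0,0,94],
    [-1,1,-0.25,0,0,0,94],
  ],
)

```text
time: 8.22
tool_pos: [0.5012, 0.1947, 0.2236]
ee_rot: [-3.14, 0.002, 1.566]
wrist_force: [0.1, -0.1, -0.1]
width: 0.094
finger_force: 0.0
```

servo_tool(
  plan=[
    [-1,0.95,0,0,0,0,94],
    [-1,0.95,0,0,0,0,94],
    [-1,0.95,0,0,0,0,94],
    [-1,0.95,0,0,0,0,94],
    [-1,0.95,0,0,0,0,94],
  ],
)

```text
time: 8.63
tool_pos: [0.5946, 0.096, 0.2224]
ee_rot: [-3.137, 0.0, 1.568]
wrist_force: [-0.8, -0.3, -0.3]
width: 0.094
finger_force: 0.0
```

servo_tool(
  plan=[
    [-1,0,0,0,0,0,94],
    [-1,0,0,0,0,0,94],
    [-1,0,0,0,0,0,94],
    [-1,0,0,0,0,0,94],
    [-1,0,0,0,0,0,94],
  ],
)

```text
time: 9.05
tool_pos: [0.5931, -0.0008, 0.2247]
ee_rot: [-3.14, -0.002, 1.571]
wrist_force: [-0.0, -0.2, -0.5]
width: 0.0936
finger_force: 0.0
```

```bash
python3 - <<'E'
from h import *
o=robot.get_obs();im=robot.snapshot("scene");cv2.imwrite("pics/s2.png",im[:,:,::-1]);print(o["tool_pos"],o["time"])
E
```

```text
[ 0.59307288 -0.00078549  0.22471797] 9.05
```

View pics/s2.png

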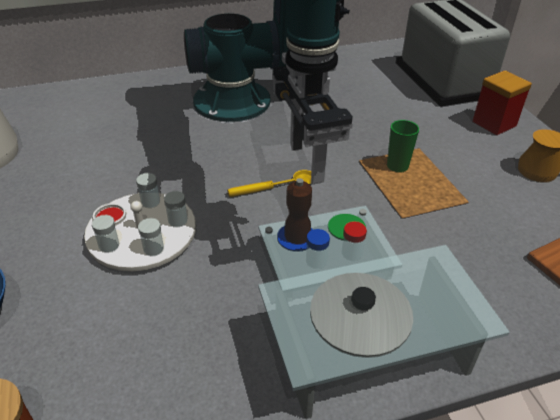

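The cup stands upright on the mat near (402,148). The mill, both jars and the spoon have not moved.

servo_tool(
  plan=[
    [-0.1,0.01,0,0,0,0,94],
    [-0.1,0.01,0.2,0,0,0,94],
    [-0.1,0.01,0.5,0,0,0,94],
    [-0.1,0.01,0.82,0,0,0,94],
    [-0.1,0.01,0.82,0,0,0,94],
    [-0.1,0.01,0.82,0,0,0,94],
    [-0.1,0.01,0.82,0,0,0,60],
    [-0.1,0.01,0.82,0,0,0,30],
    [-0.1,0.01,0.82,0,0,0,30],
    [-0.1,0.01,0.82,0,0,0,30],
    [-0.1,0.01,0.82,0,0,0,30],
    [-0.1,0.01,0.82,0,0,0,30],
  ],
)

```text
time: 10.1
tool_pos: [0.5955, -0.0122, 0.1443]
ee_rot: [3.14, 0.0, 1.571]
wrist_force: [-0.7, -0.7, -0.7]
width: 0.0573
finger_force: 0.0
```

servo_tool(
  plan=[
    [0,0,0,0,0,0,30],
    [0,0,0,0,0,0,30],
    [0,0,0,0,0,0,30],
    [0,0,0,0,0,0,30],
  ],
)

```text
time: 10.43
tool_pos: [0.5952, -0.0122, 0.1435]
ee_rot: [3.142, -0.0, 1.571]
wrist_force: [-0.4, -0.7, 0.1]
width: 0.0434
finger_force: 30.0
```

servo_tool(
  plan=[
    [0,0,-0.25,0,0,0,30],
    [0,0,-0.5,0,0,0,30],
    [0,0,-0.75,0,0,0,30],
    [0.25,-0.2,-0.75,0,0,0,30],
    [0.5,-0.4,-0.75,0,0,0,30],
    [0.75,-0.6,-0.75,0,0,0,30],
    [1,-0.85,-0.75,0,0,0,30],
    [1,-0.85,-0.75,0,0,0,30],
  ],
)

```text
time: 11.1
tool_pos: [0.5062, 0.0918, 0.2182]
ee_rot: [-3.138, -0.003, 1.576]
wrist_force: [-0.2, -0.6, -0.6]
width: 0.0436
finger_force: 30.0
```

servo_tool(
  plan=[
    [0.3,0,0,0,0,0,30],
    [0.6,0,0,0,0,0,30],
    [0.9,0,0,0,0,0,30],
    [1,0,0,0,0,0,30],
    [1,0,0,0,0,0,30],
  ],
)

```text
time: 11.52
tool_pos: [0.5097, 0.1896, 0.2177]
ee_rot: [-3.14, -0.0, 1.575]
wrist_force: [0.6, -0.1, -1.8]
width: 0.0436
finger_force: 30.0
```

servo_tool(
  plan=[
    [0.3,0,0,0,0,0,30],
    [0.6,0,0,0,0,0,30],
    [0.9,0,0,0,0,0,30],
    [1,0,0,0,0,0,30],
    [1,0,0,0,0,0,30],
    [1,0,0.3,0,0,0,30],
    [1,0,0.6,0,0,0,30],
    [1,0,0.9,0,0,0,30],
    [1,0,1,0,0,0,30],
    [1,0,1,0,0,0,30],
    [1,0,1,0,0,0,30],
  ],
)

```text
time: 12.43
tool_pos: [0.5105, 0.2866, 0.1189]
ee_rot: [-3.142, 0.001, 1.57]
wrist_force: [0.0, 0.6, -0.8]
width: 0.0434
finger_force: 30.0
```

servo_tool(
  plan=[
    [0,0,0.06,0,0,0,30],
    [0,0,0.12,0,0,0,30],
    [0,0,0.17,0,0,0,30],
    [0,0,0.19,0,0,0,30],
    [0,0,0.19,0,0,0,30],
    [0,0,0.19,0,0,0,30],
    [0,0,0.19,0,0,0,30],
  ],
)

```text
time: 13.02
tool_pos: [0.5101, 0.288, 0.0996]
ee_rot: [3.141, -0.0, 1.571]
wrist_force: [-0.3, 0.4, -1.8]
width: 0.0438
finger_force: 30.0
```

servo_tool(
  plan=[
    [0,0,0.005,0,0,0,55],
    [0,0,0.005,0,0,0,70],
    [0,0,0.005,0,0,0,75],
    [0,0,0.005,0,0,0,75],
    [0,0,-0.1,0,0,0,75],
    [0,0,-0.4,0,0,0,75],
    [0,0,-0.7,0,0,0,75],
    [0,0,-1,0,0,0,75],
    [0,0,-1,0,0,0,75],
    [0,0,-1,0,0,0,75],
  ],
)

```text
time: 13.85
tool_pos: [0.5114, 0.2885, 0.2032]
ee_rot: [3.135, -0.003, 1.571]
wrist_force: [0.4, 0.4, -0.5]
width: 0.0749
finger_force: 0.0
```

servo_tool(
  plan=[
    [-1,0.75,0,0,0,0,64],
    [-1,0.75,0,0,0,0,64],
    [-1,0.75,0,0,0,0,64],
    [-1,0.75,0,0,0,0,64],
    [-1,0.75,0,0,0,0,64],
  ],
)

```text
time: 14.27
tool_pos: [0.5852, 0.1858, 0.197]
ee_rot: [-3.137, 0.001, 1.567]
wrist_force: [0.2, -0.1, -0.1]
width: 0.0642
finger_force: 0.0
```

```bash
cat > look.py <<'E'
import sys
from h import *
o=robot.get_obs();c=cam("wrist",o);im=robot.snapshot("wrist");cv2.imwrite(f"pics/{sys.argv[1]}w.png",im[:,:,::-1])
t=robot.snapshot("top");cv2.imwrite(f"pics/{sys.argv[1]}t.png",t[:,:,::-1])
print(o["tool_pos"].round(4),o["time"])
for k in("red","blue","green"):
    for b in blobs(im,k,100): print(k,b[0],b[1],onz(c,b[0],.107).round(4),onz(c,b[0],.049).round(4),onz(c,b[0],.027).round(4))
E
python3 look.py a
```

```text
[0.5852 0.1858 0.197 ] 14.2667
red [345.5, 336.1] [340, 328, 12, 14, 113] [0.6501 0.0745 0.107 ] [0.6644 0.0298 0.049 ] [0.6699 0.0128 0.027 ]
blue [285.5, 382.1] [258, 376, 55, 16, 641] [0.5946 0.0215 0.107 ] [ 0.5962 -0.0353  0.049 ] [ 0.5969 -0.0569  0.027 ]
blue [354.8, 397.5] [336, 382, 39, 31, 919] [0.6635 0.0026 0.107 ] [ 0.6809 -0.0586  0.049 ] [ 0.6876 -0.0818  0.027 ]
green [48.8, 82.8] [0, 31, 120, 91, 4773] [0.4189 0.2943 0.107 ] [0.3803 0.3    0.049 ] [0.3657 0.3022 0.027 ]
green [287.6, 290.6] [256, 262, 65, 59, 2977] [0.5959 0.1221 0.107 ] [0.5979 0.0883 0.049 ] [0.5986 0.0754 0.027 ]
```

View pics/aw.png

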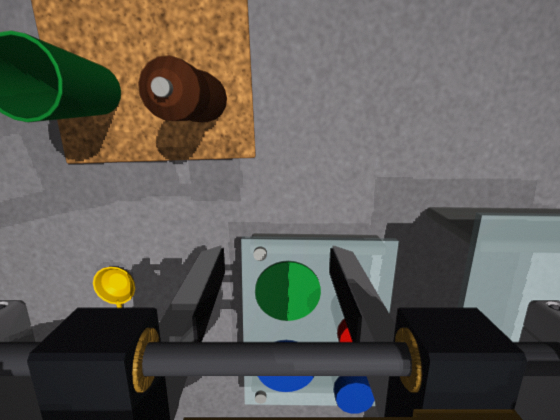

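Cup and mill both stand upright on the mat, at about (60,80) and (175,90). Both coasters and both jar caps show below.

servo_tool(
  plan=[
    [-1,0.79,0,0,0,0,64],
    [-1,0.79,0,0,0,0,64],
    [-1,0.79,0,0,0,0,64],
    [-1,0.79,0,0,0,0,64],
    [-1,0.79,0,0,0,0,64],
    [-1,0.79,0,0,0,0,64],
    [-1,0.79,0,0,0,0,64],
  ],
)

```text
time: 14.95
tool_pos: [0.6631, 0.0901, 0.1996]
ee_rot: [-3.141, -0.001, 1.574]
wrist_force: [-0.3, 0.3, 0.4]
width: 0.0636
finger_force: 0.0
```

```bash
python3 look.py b
```

```text
[0.6631 0.0901 0.1996] 14.95
red [274.0, 241.8] [254, 223, 44, 42, 1241] [0.6625 0.072  0.107 ] [0.6621 0.0489 0.049 ] [0.6619 0.0402 0.027 ]
blue [231.1, 297.3] [224, 287, 15, 21, 258] [0.6239 0.0182 0.107 ] [ 0.6147 -0.0171  0.049 ] [ 0.6112 -0.0305  0.027 ]
green [210.6, 205.9] [176, 172, 70, 69, 3746] [0.61   0.1036 0.107 ] [0.5977 0.0877 0.049 ] [0.5931 0.0817 0.027 ]
```

View pics/bw.png

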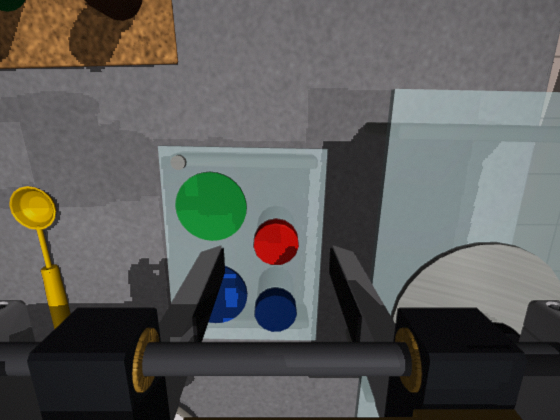

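The red cap sits at (275,242) in the wrist view, centred between the fingers in x. It is about 20 mm short of the TCP in y.

servo_tool(
  plan=[
    [-0.2,0,0,0,0,0,64],
    [-0.2,0,0,0,0,0,64],
    [-0.2,0,0.3,0,0,0,64],
    [-0.2,0,0.6,0,0,0,64],
    [-0.2,0,0.9,0,0,0,64],
    [-0.2,0,1,0,0,0,64],
    [-0.2,0,1,0,0,0,64],
    [-0.2,0,1,0,0,0,64],
    [-0.2,0,1,0,0,0,64],
  ],
)

```text
time: 15.8
tool_pos: [0.6655, 0.0684, 0.1023]
ee_rot: [3.137, -0.0, 1.572]
wrist_force: [0.5, 0.6, 0.7]
width: 0.064
finger_force: 0.0
```

servo_tool(
  plan=[
    [0,0,0.03,0,0,0,64],
    [0,0,0.03,0,0,0,55],
    [0,0,0.03,0,0,0,45],
    [0,0,0.03,0,0,0,30],
    [0,0,0.03,0,0,0,30],
    [0,0,0.03,0,0,0,30],
    [0,0,0.03,0,0,0,30],
    [0,0,0.03,0,0,0,30],
  ],
)

```text
time: 16.47
tool_pos: [0.6642, 0.0679, 0.0969]
ee_rot: [3.141, -0.0, 1.571]
wrist_force: [-1.1, -0.2, 1.8]
width: 0.0389
finger_force: 30.0
```

servo_tool(
  plan=[
    [0,0,-0.1,0,0,0,30],
    [0,0,-0.3,0,0,0,30],
    [0,0,-0.6,0,0,0,30],
    [0,0,-0.9,0,0,0,30],
    [0,0,-1,0,0,0,30],
    [0,0,-1,0,0,0,30],
    [-0.3,-0.2,-1,0,0,0,30],
    [-0.6,-0.4,-1,0,0,0,30],
    [-0.9,-0.6,-1,0,0,0,30],
    [-1,-0.6,-1,0,0,0,30],
    [-1,-0.6,-1,0,0,0,30],
  ],
)

```text
time: 17.38
tool_pos: [0.6028, -0.0344, 0.1943]
ee_rot: [-3.138, 0.0, 1.567]
wrist_force: [0.5, 0.9, -0.2]
width: 0.0391
finger_force: 30.0
```

servo_tool(
  plan=[
    [-0.3,-0.2,0,0,0,0,30],
    [-0.6,-0.4,0,0,0,0,30],
    [-0.9,-0.6,0,0,0,0,30],
    [-1,-0.6,0,0,0,0,30],
    [-1,-0.6,0,0,0,0,30],
  ],
)

```text
time: 17.8
tool_pos: [0.5443, -0.1333, 0.1954]
ee_rot: [-3.141, -0.001, 1.569]
wrist_force: [0.0, 0.4, -1.4]
width: 0.0391
finger_force: 30.0
```

servo_tool(
  plan=[
    [-0.3,-0.2,0,0,0,0,30],
    [-0.6,-0.4,0,0,0,0,30],
    [-0.9,-0.6,0,0,0,0,30],
    [-1,-0.6,0,0,0,0,30],
    [-1,-0.6,0,0,0,0,30],
  ],
)

```text
time: 18.22
tool_pos: [0.4851, -0.2328, 0.1958]
ee_rot: [3.141, -0.001, 1.569]
wrist_force: [0.7, -0.6, -1.5]
width: 0.039
finger_force: 30.0
```

```bash
python3 look.py c
```

```text
[ 0.4851 -0.2328  0.1958] 18.2167
red [272.9, 267.3] [241, 246, 72, 47, 2111] [ 0.4835 -0.273   0.107 ] [ 0.4828 -0.3015  0.049 ] [ 0.4825 -0.3123  0.027 ]
```

View pics/cw.png

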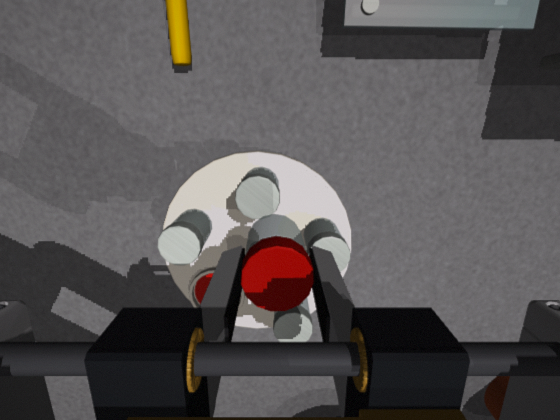

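The red-capped jar is held level, cap at (277,273). Part of the seat shows at (208,290). I'll refine the seat from the first top picture before placing the jar.

```bash
python3 - <<'E'
from h import *
a=cv2.imread("pics/top0.png")[180:315,375:515];cv2.imwrite("pics/c2.png",cv2.resize(a,None,fx=4.4,fy=4.4,interpolation=3))
im=cv2.imread("pics/ct.png")[:,:,::-1].copy()
for b in blobs(im,"red",30):print(b[0],b[1])
E
```

```text
[443.5, 226.6] [435, 213, 18, 27, 345]
```

View pics/c2.png

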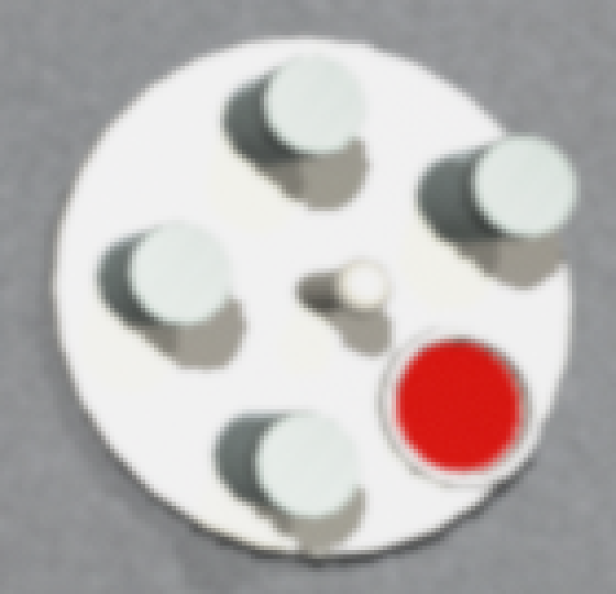

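The crop shows silver caps at (316,104), (524,187), (181,273) and (307,465). The ring is centred near (456,410), the red floor near (459,405), and the platter near (313,297).

```bash
python3 - <<'E'
from h import *
from scipy.optimize import least_squares
t=cam("top");f=lambda p,z:onz(t,(375+(p[0]+.5)/4.4-.5,180+(p[1]+.5)/4.4-.5),z)
C=[f(p,.089)[:2] for p in[(181,273),(316,104),(524,187),(307,465)]]
k=[2,3,4,1]  # steps of 72 deg from seat (sense tried both ways)
for s in(1,-1):
    r=least_squares(lambda v:np.concatenate([v[:2]+.072*np.array([np.cos(v[2]+s*q*1.2566),np.sin(v[2]+s*q*1.2566)])-c for q,c in zip(k,C)]),[.457,-.281,-2.2])
    v=r.x;print(s,r.cost**.5*1e3,v.round(4),"seat",(v[:2]+.072*np.array([np.cos(v[2]),np.sin(v[2])])).round(4))
print("ring",f((456,410),.035),"floor",f((459.5,405),.027),"platter",f((313,297),.025))
E
```

```text
1 113.60452503300212 [ 0.4871 -0.2593  0.8695] seat [ 0.5335 -0.2042]
-1 0.4252084542384594 [ 0.4638 -0.2867 -2.2788] seat [ 0.417  -0.3414]
ring [ 0.41579237 -0.3391951   0.035     ] floor [ 0.41755928 -0.34414594  0.027     ] platter [ 0.46177084 -0.28772789  0.025     ]
```

The seat is at (0.417, -0.341); the silver caps, triangulation and ring agree within 2–3 mm.

servo_tool(
  plan=[
    [-0.3,-0.2,0,0,0,0,30],
    [-0.6,-0.4,0,0,0,0,30],
    [-0.9,-0.6,0,0,0,0,30],
    [-1,-0.67,0,0,0,0,30],
    [-1,-0.67,0,0,0,0,30],
    [-1,-0.67,0,0,0,0,30],
  ],
)

```text
time: 18.82
tool_pos: [0.4186, -0.3309, 0.1962]
ee_rot: [3.141, -0.002, 1.572]
wrist_force: [-0.5, -0.2, -0.9]
width: 0.0391
finger_force: 30.0
```

servo_tool(
  plan=[
    [-0.08,0,0.2,0,0,0,30],
    [-0.08,0,0.4,0,0,0,30],
    [-0.08,0,0.6,0,0,0,30],
    [-0.08,0,0.7,0,0,0,30],
    [-0.08,0,0.7,0,0,0,30],
    [-0.08,0,0.7,0,0,0,30],
    [-0.08,0,0.7,0,0,0,30],
  ],
)

```text
time: 19.4
tool_pos: [0.4186, -0.34, 0.1279]
ee_rot: [3.14, 0.001, 1.573]
wrist_force: [-0.1, 0.2, -1.3]
width: 0.0388
finger_force: 30.0
```

```bash
python3 - <<'E'
from h import *
o=robot.get_obs();print(o["tool_pos"].round(4),o["time"])
s=robot.snapshot("scene");cv2.imwrite("pics/ds.png",s[:,:,::-1])
t=robot.snapshot("top");cv2.imwrite("pics/dt.png",t[:,:,::-1])
a=np.hstack([cv2.resize(x,(400,400),interpolation=3) for x in(s[140:280,60:200],t[180:320,380:520])]);cv2.imwrite("pics/d.png",a[:,:,::-1])
E
```

```text
[ 0.4186 -0.34    0.1279] 19.4
```

View pics/d.png

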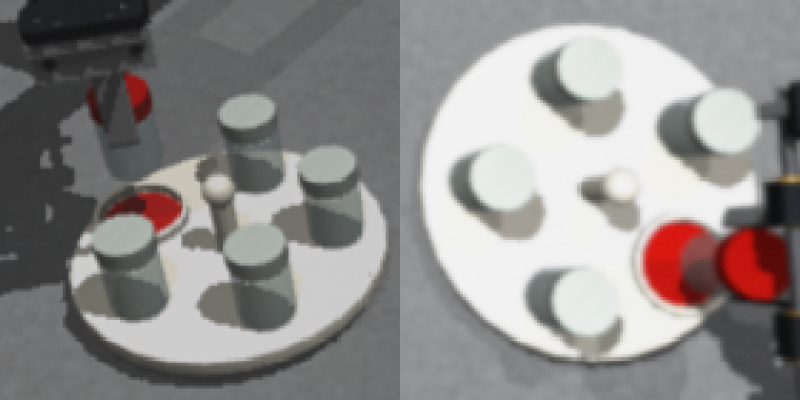

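The jar hangs upright above the seat and the carousel has not turned. Held cap (504,272) and seat (479,272) in the top view match once the height difference is allowed for. I lower slowly.

servo_tool(
  plan=[
    [-0.02,-0.01,0.1,0,0,0,30],
    [-0.02,-0.01,0.2,0,0,0,30],
    [-0.02,-0.01,0.3,0,0,0,30],
    [-0.02,-0.01,0.38,0,0,0,30],
    [-0.02,-0.01,0.43,0,0,0,30],
    [-0.02,-0.01,0.45,0,0,0,30],
    [-0.02,-0.01,0.45,0,0,0,30],
    [-0.02,-0.01,0.45,0,0,0,30],
    [-0.02,-0.01,0.45,0,0,0,30],
  ],
)

```text
time: 20.25
tool_pos: [0.4166, -0.3425, 0.082]
ee_rot: [3.141, 0.001, 1.571]
wrist_force: [0.2, -0.1, -0.6]
width: 0.0391
finger_force: 30.0
```

servo_tool(
  plan=[
    [0,0,0.01,0,0,0,30],
    [0,0,0.015,0,0,0,30],
    [0,0,0.02,0,0,0,30],
    [0,0,0.02,0,0,0,30],
    [0,0,0.02,0,0,0,30],
  ],
)

```text
time: 20.67
tool_pos: [0.4164, -0.3422, 0.0795]
ee_rot: [3.142, -0.0, 1.571]
wrist_force: [0.5, -0.1, -1.1]
width: 0.0387
finger_force: 30.0
```

servo_tool(
  plan=[
    [0,0,0.005,0,0,0,30],
    [0,0,0.005,0,0,0,30],
    [0,0,0.01,0,0,0,30],
    [0,0,0.01,0,0,0,30],
    [0,0,0.01,0,0,0,30],
  ],
)

```text
time: 21.08
tool_pos: [0.4164, -0.3423, 0.0788]
ee_rot: [3.141, 0.0, 1.571]
wrist_force: [-0.0, -0.3, 0.9]
width: 0.0387
finger_force: 30.0
```

servo_tool(
  plan=[
    [0,0,0.006,0,0,0,30],
    [0,0,0.006,0,0,0,30],
    [0,0,0.006,0,0,0,30],
  ],
)

```text
time: 21.33
tool_pos: [0.4167, -0.3426, 0.0787]
ee_rot: [3.14, 0.001, 1.571]
wrist_force: [-0.9, -0.0, 4.7]
width: 0.039
finger_force: 30.0
```

The jar is on the seat floor (+4.7 N). I release gently and rise.

servo_tool(
  plan=[
    [0,0,0,0,0,0,42],
    [0,0,0,0,0,0,47],
    [0,0,0,0,0,0,52],
    [0,0,0,0,0,0,56],
    [0,0,0,0,0,0,56],
    [0,0,-0.1,0,0,0,56],
    [0,0,-0.3,0,0,0,56],
    [0,0,-0.6,0,0,0,56],
    [0,0,-0.9,0,0,0,56],
    [0,0,-1,0,0,0,56],
    [0,0,-1,0,0,0,56],
  ],
)

```text
time: 22.25
tool_pos: [0.4179, -0.3437, 0.1822]
ee_rot: [3.136, 0.006, 1.571]
wrist_force: [0.4, -0.2, 0.1]
width: 0.0557
finger_force: 0.0
```

servo_tool(
  plan=[
    [1,0,-0.2,0,0,0,94],
    [1,0,-0.2,0,0,0,94],
    [1,0,-0.2,0,0,0,94],
    [1,0,-0.2,0,0,0,94],
    [1,0,-0.2,0,0,0,94],
  ],
)

```text
time: 22.67
tool_pos: [0.4159, -0.2415, 0.1965]
ee_rot: [-3.14, -0.0, 1.573]
wrist_force: [-0.1, -0.4, 0.3]
width: 0.086
finger_force: 0.0
```

servo_tool(
  plan=[
    [1,0,0,0,0,0,94],
    [1,0,0,0,0,0,94],
    [1,0,0,0,0,0,94],
    [1,0,0,0,0,0,94],
    [1,0,0,0,0,0,94],
  ],
)

```text
time: 23.08
tool_pos: [0.4161, -0.1428, 0.1967]
ee_rot: [-3.14, 0.0, 1.572]
wrist_force: [1.4, -0.5, -0.2]
width: 0.0941
finger_force: 0.0
```

servo_tool(
  plan=[
    [1,0,0,0,0,0,94],
    [1,0,0,0,0,0,94],
    [1,0,0,0,0,0,94],
    [1,0,0,0,0,0,94],
    [1,0,0,0,0,0,94],
  ],
)

```text
time: 23.5
tool_pos: [0.4165, -0.0434, 0.1973]
ee_rot: [-3.141, 0.001, 1.571]
wrist_force: [0.0, -0.5, -0.2]
width: 0.0943
finger_force: 0.0
```

servo_tool(
  plan=[
    [1,0,0,0,0,0,94],
    [1,0,0,0,0,0,94],
    [1,0,0,0,0,0,94],
    [1,0,0,0,0,0,94],
    [1,0,0,0,0,0,94],
  ],
)

```text
time: 23.92
tool_pos: [0.4167, 0.0564, 0.1975]
ee_rot: [-3.141, 0.001, 1.571]
wrist_force: [0.3, -0.2, -0.8]
width: 0.094
finger_force: 0.0
```

servo_tool(
  plan=[
    [1,0,0,0,0,0,94],
    [1,0,0,0,0,0,94],
    [1,0,0,0,0,0,94],
    [1,0,0,0,0,0,94],
    [1,0,0,0,0,0,94],
  ],
)

```text
time: 24.33
tool_pos: [0.4168, 0.1562, 0.1975]
ee_rot: [-3.141, 0.002, 1.57]
wrist_force: [-0.9, -0.2, -0.2]
width: 0.094
finger_force: 0.0
```

```bash
python3 look.py e
```

```text
[0.4168 0.1562 0.1975] 24.3333
blue [441.6, 325.4] [433, 319, 16, 18, 147] [0.5705 0.0559 0.107 ] [0.6053 0.0138 0.049 ] [ 0.6186 -0.0022  0.027 ]
green [248.4, 49.5] [207, 0, 88, 80, 2933] [0.3981 0.2863 0.107 ] [0.3935 0.2969 0.049 ] [0.3918 0.301  0.027 ]
green [444.7, 266.0] [411, 236, 68, 61, 3252] [0.5643 0.1161 0.107 ] [0.5977 0.0877 0.049 ] [0.6104 0.0769 0.027 ]
```

View pics/et.png

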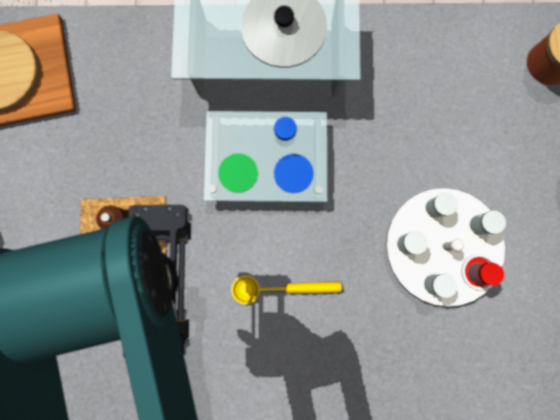

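The red jar stands in the seat at (490,273), and the carousel, spoon and blue jar have not moved. Both coasters are clear at (238,173) and (293,174).

servo_tool(
  plan=[
    [1,-0.17,0,0,0,0,94],
    [1,-0.17,0,0,0,0,94],
    [1,-0.17,0,0,0,0,94],
    [1,-0.17,0,0,0,0,94],
    [1,-0.17,0,0,0,0,94],
  ],
)

```text
time: 24.85
tool_pos: [0.3995, 0.2566, 0.1977]
ee_rot: [3.141, 0.001, 1.571]
wrist_force: [-0.6, -0.1, -0.8]
width: 0.0938
finger_force: 0.0
```

servo_tool(
  plan=[
    [0.42,0,0,0,0,0,94],
    [0.42,0,0,0,0,0,94],
    [0.42,0,0,0,0,0,94],
    [0.42,0,0,0,0,0,94],
    [0.42,0,0.3,0,0,0,94],
    [0.42,0,0.6,0,0,0,94],
    [0.42,0,0.9,0,0,0,94],
    [0.42,0,0.98,0,0,0,94],
    [0.42,0,0.98,0,0,0,94],
    [0.42,0,0.98,0,0,0,94],
    [0.42,0,0.98,0,0,0,94],
  ],
)

```text
time: 25.77
tool_pos: [0.4006, 0.3, 0.1024]
ee_rot: [3.138, -0.002, 1.57]
wrist_force: [0.0, 0.0, -0.8]
width: 0.094
finger_force: 0.0
```

servo_tool(
  plan=[
    [0,0,0,0,0,0,60],
    [0,0,0,0,0,0,40],
    [0,0,0,0,0,0,40],
    [0,0,0,0,0,0,40],
    [0,0,0,0,0,0,40],
    [0,0,0,0,0,0,40],
    [0,0,0,0,0,0,40],
    [0,0,0,0,0,0,40],
  ],
)

```text
time: 26.43
tool_pos: [0.3991, 0.3, 0.1002]
ee_rot: [3.141, -0.0, 1.571]
wrist_force: [-0.1, 0.1, 1.8]
width: 0.0615
finger_force: 30.0
```

servo_tool(
  plan=[
    [0,0,-0.2,0,0,0,40],
    [0,0,-0.5,0,0,0,40],
    [0,0,-0.8,0,0,0,40],
    [0,0,-1,0,0,0,40],
    [0,0,-1,0,0,0,40],
    [-0.3,0,-1,0,0,0,40],
    [-0.6,0,-1,0,0,0,40],
    [-0.9,0,-1,0,0,0,40],
    [-1,0,-1,0,0,0,40],
    [-1,0,-1,0,0,0,40],
  ],
)

```text
time: 27.27
tool_pos: [0.3984, 0.1979, 0.1981]
ee_rot: [-3.139, 0.001, 1.568]
wrist_force: [0.8, 0.4, -1.1]
width: 0.0613
finger_force: 30.0
```

servo_tool(
  plan=[
    [-0.3,0.3,0,0,0,0,40],
    [-0.6,0.6,0,0,0,0,40],
    [-0.9,0.9,0,0,0,0,40],
    [-1,1,0,0,0,0,40],
    [-1,1,0,0,0,0,40],
    [-1,1,0,0,0,0,40],
  ],
)

```text
time: 27.77
tool_pos: [0.4991, 0.1005, 0.1983]
ee_rot: [-3.139, -0.001, 1.571]
wrist_force: [0.4, 0.1, -1.3]
width: 0.0611
finger_force: 30.0
```

servo_tool(
  plan=[
    [-0.1,0.3,0,0,0,0,40],
    [-0.1,0.6,0,0,0,0,40],
    [-0.1,0.9,0,0,0,0,40],
    [-0.1,1,0,0,0,0,40],
    [-0.1,1,0.15,0,0,0,40],
    [-0.1,1,0.3,0,0,0,40],
    [-0.1,1,0.4,0,0,0,40],
    [-0.1,1,0.4,0,0,0,40],
    [-0.1,1,0.4,0,0,0,40],
  ],
)

```text
time: 28.52
tool_pos: [0.598, 0.0913, 0.1591]
ee_rot: [-3.14, -0.0, 1.573]
wrist_force: [-0.4, -0.4, -1.4]
width: 0.0617
finger_force: 30.0
```

Down about 14 mm, with y −2 mm.

servo_tool(
  plan=[
    [-0.02,0,0.05,0,0,0,40],
    [-0.02,0,0.1,0,0,0,40],
    [-0.02,0,0.13,0,0,0,40],
    [-0.02,0,0.135,0,0,0,40],
    [-0.02,0,0.135,0,0,0,40],
    [-0.02,0,0.135,0,0,0,40],
  ],
)

```text
time: 29.02
tool_pos: [0.5993, 0.0878, 0.1466]
ee_rot: [3.141, -0.0, 1.571]
wrist_force: [-0.7, 0.5, -0.6]
width: 0.0613
finger_force: 30.0
```

servo_tool(
  plan=[
    [0,0,0.01,0,0,0,40],
    [0,0,0.01,0,0,0,40],
    [0,0,0.01,0,0,0,40],
  ],
)

```text
time: 29.27
tool_pos: [0.5992, 0.0879, 0.1455]
ee_rot: [3.141, -0.0, 1.571]
wrist_force: [0.1, 0.5, -1.8]
width: 0.0611
finger_force: 30.0
```

servo_tool(
  plan=[
    [0,0,0.008,0,0,0,40],
    [0,0,0.015,0,0,0,40],
    [0,0,0.015,0,0,0,40],
    [0,0,0.015,0,0,0,40],
  ],
)

```text
time: 29.6
tool_pos: [0.5993, 0.088, 0.1444]
ee_rot: [3.141, -0.0, 1.571]
wrist_force: [-0.3, 0.4, 0.8]
width: 0.0613
finger_force: 30.0
```

servo_tool(
  plan=[
    [0,0,0,0,0,0,65],
    [0,0,0,0,0,0,72],
    [0,0,0,0,0,0,85],
    [0,0,0,0,0,0,94],
    [0,0,0,0,0,0,94],
    [0,0,-0.1,0,0,0,94],
    [0,0,-0.4,0,0,0,94],
    [0,0,-0.7,0,0,0,94],
    [0,0,-0.75,0,0,0,94],
    [0,0,-0.75,0,0,0,94],
  ],
)

```text
time: 30.43
tool_pos: [0.6008, 0.088, 0.2233]
ee_rot: [3.134, -0.0, 1.571]
wrist_force: [-0.2, 0.3, -0.4]
width: 0.0941
finger_force: 0.0
```

servo_tool(
  plan=[
    [1,-0.45,0,0,0,0,80],
    [1,-0.45,0,0,0,0,80],
    [1,-0.45,0,0,0,0,80],
    [1,-0.45,0,0,0,0,80],
    [1,-0.45,0,0,0,0,80],
  ],
)

```text
time: 30.85
tool_pos: [0.553, 0.1888, 0.2174]
ee_rot: [-3.139, 0.001, 1.574]
wrist_force: [-0.0, 0.0, -0.5]
width: 0.0801
finger_force: 0.0
```

servo_tool(
  plan=[
    [1,-0.44,0,0,0,0,80],
    [1,-0.44,0,0,0,0,80],
    [1,-0.44,0,0,0,0,80],
    [1,-0.44,0,0,0,0,80],
    [1,-0.44,0,0,0,0,80],
    [1,-0.44,0.2,0,0,0,80],
    [1,-0.44,0.2,0,0,0,80],
  ],
)

```text
time: 31.43
tool_pos: [0.5096, 0.2853, 0.1951]
ee_rot: [-3.136, 0.004, 1.569]
wrist_force: [-0.0, -0.2, -0.7]
width: 0.0802
finger_force: 0.0
```

servo_tool(
  plan=[
    [0,0,0,0,0,0,80],
    [0,0,0.3,0,0,0,80],
    [0,0,0.6,0,0,0,80],
    [0,0,0.9,0,0,0,80],
    [0,0,0.99,0,0,0,80],
    [0,0,0.99,0,0,0,80],
    [0,0,0.99,0,0,0,80],
    [0,0,0.99,0,0,0,80],
  ],
)

```text
time: 32.1
tool_pos: [0.5118, 0.2882, 0.1026]
ee_rot: [3.137, -0.002, 1.571]
wrist_force: [-0.8, -0.3, -0.1]
width: 0.0801
finger_force: 0.0
```

servo_tool(
  plan=[
    [0,0,0,0,0,0,60],
    [0,0,0,0,0,0,40],
    [0,0,0,0,0,0,30],
    [0,0,0,0,0,0,30],
    [0,0,0,0,0,0,30],
    [0,0,0,0,0,0,30],
    [0,0,0,0,0,0,30],
  ],
)

```text
time: 32.68
tool_pos: [0.51, 0.2879, 0.1]
ee_rot: [3.142, -0.0, 1.571]
wrist_force: [-0.5, -0.1, 0.8]
width: 0.0439
finger_force: 30.0
```

servo_tool(
  plan=[
    [0,0,-0.2,0,0,0,30],
    [0,0,-0.5,0,0,0,30],
    [0,0,-0.8,0,0,0,30],
    [0,0,-1,0,0,0,30],
    [0,0,-1,0,0,0,30],
    [-0.3,0,-1,0,0,0,30],
    [-0.6,0,-1,0,0,0,30],
    [-0.9,0,-1,0,0,0,30],
    [-1,0,-1,0,0,0,30],
    [-1,0,-1,0,0,0,30],
  ],
)

```text
time: 33.52
tool_pos: [0.5095, 0.1857, 0.1979]
ee_rot: [-3.139, 0.001, 1.568]
wrist_force: [-0.4, 0.8, -1.1]
width: 0.0437
finger_force: 30.0
```

servo_tool(
  plan=[
    [-0.3,0,0,0,0,0,30],
    [-0.6,0,0,0,0,0,30],
    [-0.9,0,0,0,0,0,30],
    [-1,0,0,0,0,0,30],
    [-1,0,0,0,0,0,30],
  ],
)

```text
time: 33.93
tool_pos: [0.5101, 0.0871, 0.1989]
ee_rot: [-3.14, -0.0, 1.569]
wrist_force: [0.2, 0.2, -2.7]
width: 0.0435
finger_force: 30.0
```

servo_tool(
  plan=[
    [-0.3,0,0,0,0,0,30],
    [-0.6,0,0,0,0,0,30],
    [-0.9,0,0,0,0,0,30],
    [-1,0,0,0,0,0,30],
    [-1,0.2,0,0,0,0,30],
    [-1,0.4,0,0,0,0,30],
    [-1,0.6,0,0,0,0,30],
    [-1,0.87,0,0,0,0,30],
    [-1,0.87,0,0,0,0,30],
    [-1,0.87,0,0,0,0,30],
  ],
)

```text
time: 34.77
tool_pos: [0.5978, -0.0098, 0.1982]
ee_rot: [-3.139, -0.002, 1.573]
wrist_force: [-0.1, -0.2, -1.5]
width: 0.0435
finger_force: 30.0
```

servo_tool(
  plan=[
    [0,0,0.15,0,0,0,30],
    [0,0,0.3,0,0,0,30],
    [0,0,0.4,0,0,0,30],
    [0,0,0.45,0,0,0,30],
    [0,0,0.45,0,0,0,30],
    [0,0,0.45,0,0,0,30],
  ],
)

```text
time: 35.27
tool_pos: [0.5969, -0.0116, 0.1551]
ee_rot: [3.142, -0.0, 1.572]
wrist_force: [0.3, 0.6, -0.7]
width: 0.0433
finger_force: 30.0
```

Needs about 11 mm down and 1–2 mm in y.

servo_tool(
  plan=[
    [-0.015,0,0.05,0,0,0,30],
    [-0.015,0,0.08,0,0,0,30],
    [-0.015,0,0.095,0,0,0,30],
    [-0.015,0,0.095,0,0,0,30],
    [-0.015,0,0.095,0,0,0,30],
    [-0.015,0,0.095,0,0,0,30],
  ],
)

```text
time: 35.77
tool_pos: [0.5973, -0.0137, 0.1456]
ee_rot: [3.141, -0.0, 1.571]
wrist_force: [-1.7, -0.4, -1.9]
width: 0.0433
finger_force: 30.0
```

servo_tool(
  plan=[
    [0,0,0.008,0,0,0,30],
    [0,0,0.012,0,0,0,30],
    [0,0,0.012,0,0,0,30],
    [0,0,0.012,0,0,0,30],
  ],
)

```text
time: 36.1
tool_pos: [0.5972, -0.0136, 0.1441]
ee_rot: [-3.142, -0.0, 1.571]
wrist_force: [-0.7, -0.4, -1.1]
width: 0.0433
finger_force: 30.0
```

servo_tool(
  plan=[
    [0,0,0.005,0,0,0,30],
    [0,0,0.008,0,0,0,30],
    [0,0,0.008,0,0,0,30],
    [0,0,0.008,0,0,0,30],
  ],
)

```text
time: 36.43
tool_pos: [0.5972, -0.0136, 0.144]
ee_rot: [3.141, 0.0, 1.571]
wrist_force: [-1.9, -0.3, 1.4]
width: 0.0436
finger_force: 30.0
```

Contact. I release, rise and back away so the top camera can see.

servo_tool(
  plan=[
    [0,0,0,0,0,0,48],
    [0,0,0,0,0,0,55],
    [0,0,0,0,0,0,65],
    [0,0,0,0,0,0,75],
    [0,0,0,0,0,0,75],
    [0,0,-0.1,0,0,0,75],
    [0,0,-0.4,0,0,0,75],
    [0,0,-0.7,0,0,0,75],
    [0,0,-0.95,0,0,0,75],
    [0,0,-0.95,0,0,0,75],
  ],
)

```text
time: 37.27
tool_pos: [0.5998, -0.0139, 0.2466]
ee_rot: [3.129, 0.001, 1.571]
wrist_force: [0.1, 0.3, 1.8]
width: 0.0747
finger_force: 0.0
```

servo_tool(
  plan=[
    [0,-1,0,0,0,0,75],
    [0,-1,0,0,0,0,75],
    [0,-1,0,0,0,0,75],
    [0,-1,0,0,0,0,75],
    [0,-1,0,0,0,0,75],
  ],
)

```text
time: 37.68
tool_pos: [0.497, -0.0136, 0.2388]
ee_rot: [3.14, 0.0, 1.571]
wrist_force: [0.3, 0.2, 0.1]
width: 0.075
finger_force: 0.0
```

servo_tool(
  plan=[
    [0,-1,0,0,0,0,75],
    [0,-1,0,0,0,0,75],
    [0,-1,0,0,0,0,75],
    [0,-1,0,0,0,0,75],
    [0,-1,0,0,0,0,75],
  ],
)

```text
time: 38.1
tool_pos: [0.3982, -0.0138, 0.2389]
ee_rot: [3.139, 0.0, 1.571]
wrist_force: [0.6, -0.3, 0.2]
width: 0.0753
finger_force: 0.0
```

```bash
python3 - <<'E'
from h import *
o=robot.get_obs();print(o["tool_pos"].round(4),o["time"])
s=robot.snapshot("scene");t=robot.snapshot("top")
r=lambda x:cv2.resize(x,(400,300),interpolation=3)
a=np.vstack([np.hstack([r(s[160:265,250:390]),r(t[100:220,190:350])]),np.hstack([r(s[150:290,60:247]),r(t)])]);cv2.imwrite("pics/f.png",a[:,:,::-1])
E
```

```text
[ 0.3982 -0.0138  0.2389] 38.1
```

View pics/f.png

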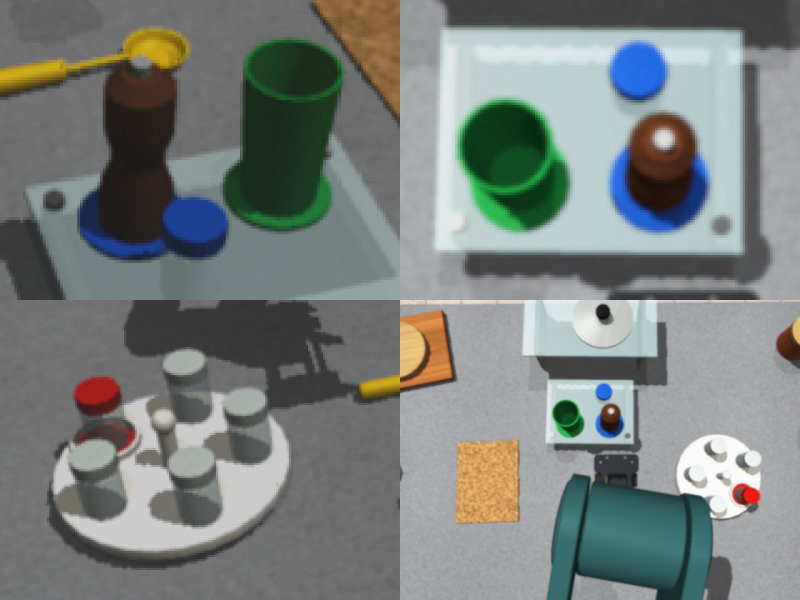

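Mill and cup stand on their coasters, and the blue jar is untouched. I check numerically that the jar is seated, comparing its cap centre in both views with where it should project.

```bash
python3 - <<'E'
from h import *
s,t=cam("scene"),cam("top")
for n,c in(("scene",s),("top",t)):
    im=robot.snapshot(n)
    print(n,"seated cap should be",proj(c,[.417,-.341,.089]).round(1),[(b[0],b[1]) for b in blobs(im,"red",40)])
    for k,p in(("cap",[.417,-.341,.081]),):print(proj(c,p).round(1))
    print("cup",[ (np.round(d["extent"],1).tolist(),round(d["conf"],2)) for d in robot.find_in("red_jar",n)[:2]])
E
```

```text
scene seated cap should be [104.4 191.6] [([104.7, 192.1], [95, 186, 20, 13, 194])]
[105.2 194.9]
cup [([106.5, 203.9, 25.9, 36.5], 0.73)]
top seated cap should be [493.2 272.9] [([488.2, 271.5], [466, 258, 37, 28, 518])]
[491.  272.8]
cup [([486.7, 275.2, 34.4, 20.5], 0.57), ([445.6, 248.5, 119.3, 117.6], 0.34)]
```

The cap is at its seated position and height: (104.7,192.1) measured against (104.4,191.6) predicted. I hand the job in.

```bash
python3 -c "
from bench import robot
print(robot.close_job())"
```

```text
the job is handed in; nothing more can be done
None
```

The job is done and handed in: the red-capped jar stands in the carousel's red seat, the cup and mill are back on their coasters, the blue-capped jar and the spoon were not touched, and it took about 38 s of the 109 s.

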